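# Load the bottle carrier and swing its keeper bar shut

## Task

One reagent bottle has been left out on the white mat: stand it upright on the floor of the free bay of the bottle carrier and let go of it. Then swing the carrier's keeper bar over the bottles until it has snapped past its spring catch and is fully home. Leave the other bottle standing in its bay, and do not disturb the timer, the wash bottle or the petri dish.

Things in the scene. Friction and masses are not known exactly. Their poses are not given: they have to be found in the camera images.
- carrier: Bottle carrier, fixed: grey base plate 90 (x) x 262 (y) x 6 mm with two open bays along y, 66 mm square inside, blue walls 4 to 5 mm thick with tops 30 mm above the bench. Hinge column at x 0, y +92 mm; aluminium catch column (26 x 16 mm, 134 mm high) at x -8, y -125 mm. Origin: underside of the base at bench height, midway between the bays; z up; -x is the robot side.
- bay_a (a point): Centre of the floor of the bay next to the hinge column (6 mm above the bench, 35 mm from the carrier's origin along its +y).
- bay_b (a point): Centre of the floor of the bay next to the catch column (35 mm from the carrier's origin along its -y).
- bar_hinge (a point): Vertical hinge axis of the keeper bar, at the height of the bar's underside, 120 mm above the bench (the caps of bottles in the bays end 108 to 113 mm above it).
- keeper (a joint): Angle of the steel keeper bar (16 mm wide, 180 mm hinge to tip, 120 to 130 mm above the bench), rad. 0: home, over both bays along the carrier's -y. Grows as it opens towards the carrier's -x (clockwise from above), to 2.2. Stays where left; at about 0.09 to 0.04 its tip must push a sprung brass roller aside (about 5 N), below that the roller draws it to 0.
- keeper_knob (a point): Centre of the top of the orange upright knob on the bar, 150 mm from the hinge axis: a cylinder of 16 mm diameter, 40 mm high, its top 170 mm above the bench. Can be pushed or pinched from above.
- mat: White mat, fixed, 100 x 100 x 6 mm, on which one of the two bottles stands. Origin: centre of its underside.
- bottle_amber: Brown reagent bottle with black screw cap, 51 mm diameter, straight-sided to 80 mm, 102 mm high, 0.17 kg. Origin: centre of its underside, z up. Stands either on the mat or in bay_a.
- bottle_clear: Clear reagent bottle with blue screw cap, 56 mm diameter, straight-sided to 80 mm, 107 mm high, 0.21 kg. Origin: centre of its underside, z up. Stands in bay_a when the brown one is on the mat, and the other way round.
- timer: Bystander: white bench timer 74 x 60 x 21 mm, loose. Origin: centre of its underside.
- wash_bottle: Bystander: white wash bottle with bent spout, 89 x 65 x 185 mm, loose. Origin: centre of its underside.
- petri: Bystander: petri dish, 60 mm diameter, 15 mm high, loose. Origin: centre of its underside.

How it is judged:
By the outcome, as a careful person would: the job done as asked, in the order asked, and still so for the second after the job is handed in, with the robot touching nothing.
It also fails if it takes over 64 s, if anything falls off the work surface, if the arm or the gripper's body presses on something with over 40 N, if the wrist force passes 120 N, or if a joint passes its speed limit or range.

## Robot

A 6-joint arm with a two-finger parallel gripper is mounted at the origin on a cart in front of the work surface, level with it; the furniture and walls round the work are solid. World frame = base frame: x ahead of the robot, y to its left, z up, the work surface at z = 0. Lengths are in mm, angles in rad, forces in N, time in s.
With the tool pointing down it reaches from about 400 to 925 mm from the base axis. Payload 12.5 kg.
Tool frame: the origin (TCP) lies midway between the tips of the shut fingers; the grasp point (between the pads) lies 19 mm behind it; z points along the fingers, y is the line along which they close (so a half turn about z gives the same grasp; the last joint's range is limited). The gripper opens to 95 mm and grips with 3 to 60 N. Pads are 20 mm wide; open, the fingers measure 119 mm over their backs; the gripper's body (75 mm by 180 mm) begins 59 mm behind the grasp point.
Start: joints at [1.137, 0.491, 1.559, -0, 1.092, -0.106], TCP at [201.209, 591.745, 214.661] pointing down, gripper open.
Joint ranges: [-3.1, 3.1], [-0.84, 2.19], [0.05, 2.79], [-1.13, 4.28], [0.06, 2.93], [-2.69, 2.69]. Speed limits (rad/s): [2.22, 2.22, 2.79, 3.14, 3.14, 3.14].

## Interface

Orientations are given as a rotation vector (axis times angle).
In Python, from bench import env gives the robot as it stands.
- The arm moves only by the tool move_arm, never from a script. Its arguments are lists of equal length, an entry for each row: "turn": the turn, a rotation vector about the tool's x, y, z as a fraction of full scale, a list of three; "dp": the shift along the tool's x, y, z as a fraction of full scale, a list of three; "grip": the opening, from -1 (shut) to 1 (fully open). A call has 1 to 12 rows; each row shifts and turns the commanded pose from where the row before left it, along the tool's axes as they then stand; what a row does not reach is not made up. Full scale, the value 1, is 50 mm for a shift and 4 degrees for a turn. A row lasts 1/10 s, in which the tool goes at most 50 mm and 8.59 degrees, less where a joint would pass 70% of its speed; a pose out of reach is approached as far as the arm can. A call with a number of a shift or a turn outside -1 to 1 is refused whole. A call with a gripper value outside its range is refused whole. The fingers move at their own pace and stop on an object; "newtons" is the grip in N (left out, the last holds). Time passes only in rows, so rows that do not move let the fingers close. It gives the time, the measured TCP pose, the force, the opening and the grip force at its end, in the units of the state.
- env.sense(): the state, without advancing time (a new reading comes with each control period).
- env.capture(name): name is "scene" or "top" or "wrist"; returns a dict with "img" (400x640x3 uint8, blue, green, red), "range_z" (400x640 float32, mm along the optical axis (not along the pixel's ray), 0 where there is no reading), "fx", "fy", "cx", "cy" (pixels), "k1" (the pictures are not rectified: a ray, as slopes to the right and down, at radius r is drawn at 1 + k1 r^2 times it, then the intrinsics apply), "pose" (4x4, takes a point from camera to world coordinates); the wrist camera has in their place "hand_eye" (4x4, takes a point from camera to tool coordinates, whose origin is the TCP and whose axes are the flange's). Camera axes: x right, y down, z forward; pixel columns grow to the right and rows downward; lengths in mm; the calibration is good to about 2 mm. A picture is of the moment at which its call begins: read the wrist's pose just before it.
- env.finish_job(): hands the job in; it is judged then, once.
The state is a dict: "time_s": time; "joints": joint angles; "joint_velocities": joint speeds; "effort": joint torques, N m; "eef_pos": TCP position; "tcp_rot": TCP orientation; "force": force on the tool from outside, world axes, zero at the start; "moment": the same for the moment, N m; "grip_width": opening from 0.0 (shut) to 1.0 (fully open); "gripper_force": force on a finger pad.
Only numpy, scipy, OpenCV 4.12 (cv2) and the standard library are available. Lean on these libraries where they do the work, as an engineer would, in place of code of your own. Each camera call takes 0.05 s, during which the arm holds its last target. There are 200 camera calls.

## Working session

There is one attempt and no reset: what is moved stays moved. The work goes in short steps, Python scripts to look and compute and a tool call to move; the robot and the scene stay as the last step left them, time stands still between calls to the robot, and variables do not carry over. Pictures are saved under pics/ and viewed, at most 10 in all, crops included, and the job is handed in when it is done.

Besides the shell and the picture viewer there is one more tool, called as name(argument=value, ...) on one line, values as JSON. move_arm: Moves the arm, as the interface text tells. Its arguments: {"type":"object","properties":{"turn":{"type":"array"},"dp":{"type":"array"},"grip":{"type":"array"},"newtons":{"type":"number"}},"required":["turn","dp","grip"]}

```bash
mkdir -p pics; ls
cat > h.py <<'E'
import numpy as np, cv2
from scipy.spatial.transform import Rotation as R
from bench import env
def cap(n):
    s=env.sense(); c=env.capture(n)
    if 'pose' not in c:
        T=np.eye(4); T[:3,:3]=R.from_rotvec(s['tcp_rot']).as_matrix(); T[:3,3]=s['eef_pos']; c['pose']=T@c['hand_eye']
    np.savez('pics/%s.npz'%n,**c); return c
def cloud(c):
    h,w=c['range_z'].shape
    u,v=np.meshgrid(np.arange(w),np.arange(h))
    K=np.array([[c['fx'],0,c['cx']],[0,c['fy'],c['cy']],[0,0,1.]])
    p=cv2.undistortPoints(np.stack([u,v],-1).reshape(-1,1,2).astype(float),K,np.array([float(c['k1']),0,0,0,0])).reshape(h,w,2)
    z=c['range_z'].astype(float)
    P=np.dstack([p*z[...,None],z]); P=P@c['pose'][:3,:3].T+c['pose'][:3,3]
    P[z==0]=np.nan
    return P
E
python3 - <<'E'
from h import *
for n in ('scene','top'):
    c=cap(n); cv2.imwrite('pics/%s1.png'%n,c['img']); print(n,c['pose'].round(2),c['k1'])
s=env.sense(); print(s)
E
```

```text
pics
scene [[ 7.8000e-01 -4.7000e-01  4.1000e-01  2.0674e+02]
 [-6.2000e-01 -6.0000e-01  5.0000e-01 -4.5834e+02]
 [ 1.0000e-02 -6.4000e-01 -7.7000e-01  7.8598e+02]
 [ 0.0000e+00  0.0000e+00  0.0000e+00  1.0000e+00]] -0.02154331783422428
top [[ 1.00000e-02 -1.00000e+00  6.00000e-02  5.13070e+02]
 [-1.00000e+00 -1.00000e-02 -2.00000e-02 -1.04300e+01]
 [ 2.00000e-02 -6.00000e-02 -1.00000e+00  1.04848e+03]
 [ 0.00000e+00  0.00000e+00  0.00000e+00  1.00000e+00]] -0.010612407028323091
{'time_s': 0.1, 'joints': array([ 1.13741503e+00,  4.91500577e-01,  1.55938466e+00, -6.09201977e-06,
        1.09167175e+00, -1.05585888e-01]), 'joint_velocities': array([-0.00068804, -0.00069938, -0.00270818, -0.0008761 ,  0.00064779,
       -0.00154127]), 'effort': array([ 1.71831121e-03, -6.13617325e+01, -2.58604538e+01,  6.93595293e-02,
        4.70740255e-02, -5.39161658e-05]), 'eef_pos': array([201.10768605, 591.54376869, 214.12069785]), 'tcp_rot': array([-5.12552217e-01, -3.09924380e+00,  1.46223447e-03]), 'force': array([-0.00406955, -0.11607576, -0.6344634 ]), 'moment': array([0.04081821, 0.0294255 , 0.00450511]), 'gripper_force': 0.0, 'grip_width': 0.9996402388531638}
```

View pics/top1.png

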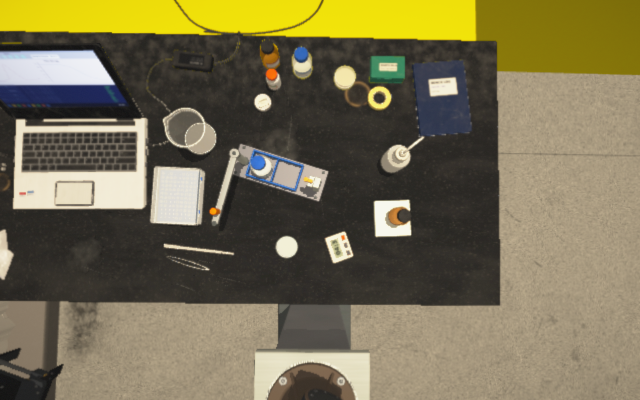

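View pics/scene1.png

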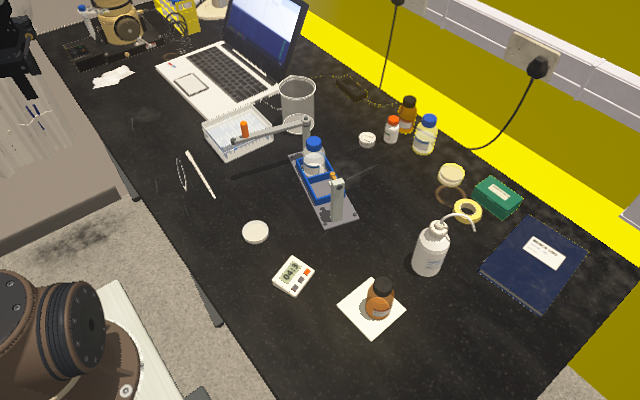

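The top view shows the amber bottle on the mat at about (398,216), the clear bottle in bay_a at (260,163), the free bay at (288,175), the hinge at (234,154) and the knob at (213,211). The bar is open.

Run:
```python
from h import *
c=dict(np.load('pics/top.npz')); P=cloud(c)
im=c['img'][135:235,195:335]
cv2.imwrite('pics/crop1.png',cv2.resize(im,None,fx=5.6,fy=5.6,interpolation=cv2.INTER_CUBIC))
def blob(P,lo,hi,zl,zh):
    m=(P[...,0]>lo[0])&(P[...,0]<hi[0])&(P[...,1]>lo[1])&(P[...,1]<hi[1])&(P[...,2]>zl)&(P[...,2]<zh); return m
for u,v in ((398,216),(213,211),(234,154),(260,163),(288,175),(242,146),(326,172),(318,198),(393,216),(383,233),(397,158),(340,247),(286,247)):
    print(u,v,P[v,u].round(1))
# amber cap
for n,(u,v,z0,z1) in dict(cap=(398,216,100,115),knob=(213,211,150,180),hinge=(234,154,110,150),clearcap=(260,163,105,120)).items():
    q=P[v,u]; m=blob(P,q[:2]-40,q[:2]+40,z0,z1); X=P[m]; print(n,m.sum(),X.mean(0).round(1),X.min(0).round(1),X.max(0).round(1))
d=dict(np.load('pics/scene.npz')); S=cloud(d)
for n,(u,v,z0,z1) in dict(cap=(398,216,40,115),knob=(213,211,135,180)).items():
    q=P[v,u]; m=blob(S,q[:2]-40,q[:2]+40,z0,z1); X=S[m]; print('scene',n,m.sum(),X.mean(0).round(1),X.min(0).round(1),X.max(0).round(1))
# carrier base plate outline: depth 0..12 with grey colour / mat
q=P[216,398]; m=blob(P,q[:2]-90,q[:2]+90,-10,20)&(c['img'].min(2)>150); X=P[m][:,:2].astype(np.float32); print('mat',cv2.minAreaRect(X))
```

```text
398 216 [ 526.3 -213.5  108.4]
213 211 [531.3 236.1 171.8]
234 154 [673.4 199.1 135.3]
260 163 [655.6 138.2 112.1]
288 175 [639.2  75.8   3.9]
242 146 [719.2 206.7   6.6]
326 172 [649.1 -31.3   6.2]
318 198 [575.4  -9.8   4.2]
393 216 [ 526.6 -207.8   73.8]
383 233 [ 479.5 -193.3    6.7]
397 158 [ 670.6 -205.6  132.5]
340 247 [439.7 -72.6  14.5]
286 247 [438.1  76.5  16.5]
cap 150 [ 528.5 -230.   106.6] [ 511.2 -248.   100.9] [ 544.6 -213.5  112. ]
knob 49 [531.6 235.6 166.4] [524.3 229.7 150.9] [539.  244.2 172.6]
hinge 184 [661.5 201.9 129.8] [633.8 160.4 111.5] [686.5 218.4 137.5]
clearcap 166 [657.8 144.2 112.2] [639.9 126.  106.8] [676.3 161.7 117.4]
scene cap 766 [ 521.2 -235.4   85.8] [ 503.9 -253.5   40.6] [ 552.7 -208.1  110.8]
scene knob 108 [531.9 233.8 156.2] [526.1 228.2 135.3] [541.1 246.7 172.2]
mat ((522.2884521484375, -219.5677032470703), (99.13121032714844, 100.45304107666016), 2.6006364822387695)
```

View pics/crop1.png

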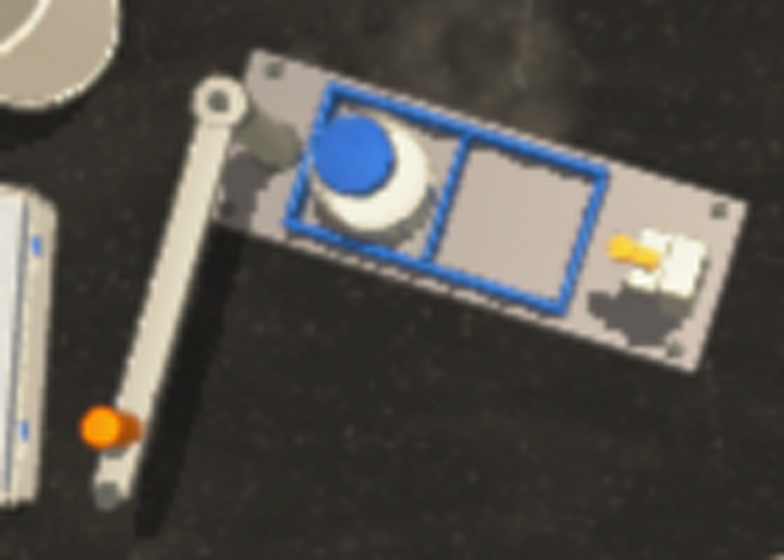

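The crop shows the base-plate corners at (255,50), (748,204) and (695,370). The free bay's wall-top corners are near (468,135), (604,178), (562,311) and (430,257), the hinge at (218,101) and the knob top at (103,427).

```bash
cat >> h.py <<'E'
def onplane(c,u,v,z):
    K=np.array([[c['fx'],0,c['cx']],[0,c['fy'],c['cy']],[0,0,1.]])
    p=cv2.undistortPoints(np.array([[[u,v]]],float),K,np.array([float(c['k1']),0,0,0,0]))[0,0]
    d=c['pose'][:3,:3]@np.array([p[0],p[1],1]); o=c['pose'][:3,3]
    return o+d*(z-o[2])/d[2]
E
python3 - <<'E'
from h import *
from scipy.optimize import least_squares
c=dict(np.load('pics/top.npz'))
# model: (local x,y,z),(crop px)
obs=[((45,131,6),(255,50)),((45,-131,6),(748,204)),((-45,-131,6),(695,370)),
((0,92,133),(218,101)),
((37.5,-2,30),None),((35,-70,30),(604,178)),((-35,-70,30),(562,309)),((35,0,30),(466,135)),((-35,0,30),(432,257)),((35,70,30),(333,92)),((-35,70,30),(293,223))]
W=[];L=[]
for l,p in obs:
    if p is None: continue
    W.append(onplane(c,195+(p[0]+.5)/5.6-.5,135+(p[1]+.5)/5.6-.5,l[2])[:2]); L.append(l[:2])
W=np.array(W);L=np.array(L,float)
f=lambda q:(W-(L@np.array([[np.cos(q[2]),np.sin(q[2])],[-np.sin(q[2]),np.cos(q[2])]])+q[:2])).ravel()
r=least_squares(f,[640,90,0.3],loss='soft_l1'); print(r.x, f(r.x).reshape(-1,2).round(1))
x,y,t=r.x; M=lambda l:np.array([x+np.cos(t)*l[0]-np.sin(t)*l[1],y+np.sin(t)*l[0]+np.cos(t)*l[1]])
for n,l in dict(baya=(0,35),bayb=(0,-35),hinge=(0,92),home=(0,92-150),catch=(-8,-125)).items(): print(n,M(l).round(1))
k=onplane(c,195+103/5.6,135+427/5.6,170);print('knob',k, np.linalg.norm(k[:2]-M((0,92))))
h=M((0,92)); a=np.arctan2(*(k[:2]-h)[::-1]); b=np.arctan2(*(M((0,0))-h)[::-1]); print('keeper',(b-a))
from bench import env
s=env.sense(); print(R.from_rotvec(s['tcp_rot']).as_matrix().round(3))
E
```

```text
[ 6.48190459e+02  1.09760648e+02 -2.91877137e-01] [[-2.7 -9.9]
 [-1.6 -8.7]
 [ 0.4 -9.1]
 [ 2.6  3. ]
 [-1.   1.7]
 [ 1.   1. ]
 [-0.9  2.9]
 [ 5.5 -1.9]
 [-0.7  1.6]
 [ 1.1 -0.5]]
baya [658.3 143.3]
bayb [638.1  76.2]
hinge [674.7 197.9]
home [631.5  54.2]
catch [604.6  -7.7]
knob [530.75576171 235.70081417 170.        ] 148.79732087486366
keeper -4.747197108873433
[[-0.947  0.322 -0.   ]
 [ 0.322  0.947 -0.001]
 [ 0.    -0.001 -1.   ]]
```

```bash
cat >> h.py <<'E'
def plan(p,yaw,n=None):
    "rows to go to p, tool-y yaw (tool down); prints dp and turn in units of full scale"
    s=env.sense(); Rm=R.from_rotvec(s['tcp_rot']).as_matrix(); o=s['eef_pos']; y0=np.arctan2(Rm[1,1],Rm[0,1])
    d=np.array(p)-o; dy=yaw-y0
    N=n or int(np.ceil(max(np.linalg.norm(d)/48,abs(np.degrees(dy))/4,1)))
    Q=Rm.copy(); dp=[];
    w=R.from_rotvec([0,0,dy/N]).as_matrix()
    for i in range(N):
        dp.append((Q.T@(d/N)/50).round(2).tolist()); Q=w@Q
    print('N',N,'turnz',round(-np.degrees(dy)/N/4,3),'pos',o.round(1),'yaw',round(y0,3)); print(dp)
    tilt=Q.T@np.array([0,0,-1]); print('tilt',tilt.round(4))
E
python3 -c "
from h import *
plan([480,100,240],0.18,12*2)"
```

```text
N 24 turnz 0.634 pos [201.1 591.5 214.1] yaw 1.243
[[-0.35, -0.31, -0.02], [-0.37, -0.3, -0.02], [-0.38, -0.28, -0.02], [-0.39, -0.26, -0.02], [-0.4, -0.25, -0.02], [-0.41, -0.23, -0.02], [-0.42, -0.21, -0.02], [-0.43, -0.19, -0.02], [-0.44, -0.17, -0.02], [-0.45, -0.15, -0.02], [-0.45, -0.13, -0.02], [-0.46, -0.11, -0.02], [-0.46, -0.09, -0.02], [-0.47, -0.07, -0.02], [-0.47, -0.05, -0.02], [-0.47, -0.03, -0.02], [-0.47, -0.01, -0.02], [-0.47, 0.01, -0.02], [-0.47, 0.03, -0.02], [-0.47, 0.05, -0.02], [-0.47, 0.07, -0.02], [-0.46, 0.1, -0.02], [-0.46, 0.12, -0.02], [-0.45, 0.14, -0.02]]
tilt [-1.e-04  1.e-03  1.e+00]
```

move_arm(turn=[[0, 0, 0.65], [0, 0, 0.65], [0, 0, 0.65], [0, 0, 0.65], [0, 0, 0.65], [0, 0, 0.65], [0, 0, 0.65], [0, 0, 0.65], [0, 0, 0.65], [0, 0, 0.65], [0, 0, 0.65], [0, 0, 0.65]], dp=[[-0.35, -0.3, -0.05], [-0.35, -0.3, -0.05], [-0.4, -0.3, -0.05], [-0.4, -0.25, -0.05], [-0.4, -0.25, -0.05], [-0.4, -0.25, -0.05], [-0.4, -0.2, -0.05], [-0.45, -0.2, -0.05], [-0.45, -0.15, -0.05], [-0.45, -0.15, -0.05], [-0.45, -0.15, 0], [-0.45, -0.1, 0]], grip=[1, 1, 1, 1, 1, 1, 1, 1, 1, 1, 1, 1])

```text
time_s: 1.3
eef_pos: [339.5, 343.8, 239.5]
tcp_rot: [-1.33, -2.846, 0.0]
force: [-0.4, -0.3, 0.4]
grip_width: 1.001
gripper_force: 0.0
```

move_arm(turn=[[0, 0, 1], [0, 0, 1], [0, 0, 1], [0, 0, 1], [0, 0, 1], [0, 0, 1], [0, 0, 1], [0, 0, 1], [0, 0, 1], [0, 0, 1], [0, 0, 1], [0, 0, 1]], dp=[[-0.8, -0.1, 0], [-0.8, -0.1, 0], [-0.8, -0.05, 0], [-0.8, 0, 0], [-0.8, 0, 0], [-0.8, 0.1, 0], [-0.8, 0.2, 0], [-0.8, 0.2, 0], [-0.7, 0.2, 0], [-0.7, 0.2, 0], [-0.7, 0.2, 0], [-0.7, 0.2, 0]], grip=[1, 1, 1, 1, 1, 1, 1, 1, 1, 1, 1, 1])

```text
time_s: 2.5
eef_pos: [537.0, -79.6, 239.3]
tcp_rot: [-2.373, -2.058, 0.0]
force: [0.9, 0.3, 0.6]
grip_width: 0.998
gripper_force: 0.0
```

```bash
python3 -c "
from h import *
plan([528,-231,240],-0.9,12)"
```

```text
N 12 turnz 0.905 pos [537.  -79.6 239.3] yaw -0.142
[[-0.25, 0.02, -0.0], [-0.25, 0.04, -0.0], [-0.25, 0.05, -0.0], [-0.24, 0.07, -0.0], [-0.24, 0.08, -0.0], [-0.23, 0.1, -0.0], [-0.23, 0.11, -0.0], [-0.22, 0.13, -0.0], [-0.21, 0.14, -0.0], [-0.2, 0.15, -0.0], [-0.19, 0.17, -0.0], [-0.18, 0.18, -0.0]]
tilt [-2.e-04  5.e-04  1.e+00]
```

move_arm(turn=[[0, 0, 0.9], [0, 0, 0.9], [0, 0, 0.9], [0, 0, 0.9], [0, 0, 0.9], [0, 0, 0.9], [0, 0, 0.9], [0, 0, 0.9], [0, 0, 0.9], [0, 0, 0.9], [0, 0, 0.9], [0, 0, 0.9]], dp=[[-0.25, 0.02, 0], [-0.25, 0.04, 0], [-0.25, 0.05, 0], [-0.24, 0.07, 0], [-0.24, 0.08, 0], [-0.23, 0.1, 0], [-0.23, 0.11, 0], [-0.22, 0.13, 0], [-0.21, 0.14, 0], [-0.2, 0.15, 0], [-0.19, 0.17, 0], [-0.18, 0.18, 0]], grip=[1, 1, 1, 1, 1, 1, 1, 1, 1, 1, 1, 1])

```text
time_s: 3.7
eef_pos: [528.5, -230.1, 239.3]
tcp_rot: [-2.964, -1.04, 0.001]
force: [0.0, -0.6, 0.7]
grip_width: 1.002
gripper_force: 0.0
```

```bash
python3 -c "
from h import *
c=cap('wrist'); cv2.imwrite('pics/wrist1.png',c['img']); P=cloud(c)
s=env.sense(); print(s['eef_pos'],s['force'],s['time_s'])
d=np.hypot(P[...,0]-528,P[...,1]+231)
for a,b in ((100,115),(92,115),(30,85)):
    X=P[(d<50)&(P[...,2]>a)&(P[...,2]<b)]
    print(len(X), X.size and (X.min(0).round(1),X.max(0).round(1),X.mean(0).round(1)))
plan([528,-231,50],-0.9)
"
```

```text
[ 528.48914096 -231.60083312  239.25080225] [-0.15555359 -1.18473824 -0.37583113] 3.75
867 (array([ 511.5, -248.2,  100.7]), array([ 546. , -213.6,  111.9]), array([ 529.5, -230.4,  108.6]))
902 (array([ 511.5, -248.2,   92. ]), array([ 546.1, -213.5,  111.9]), array([ 529.8, -230.1,  108.2]))
719 (array([ 505.5, -255.9,   30.7]), array([ 554. , -205.7,   85. ]), array([ 538.8, -222.6,   73.4]))
N 4 turnz -0.001 pos [ 528.5 -231.6  239.3] yaw -0.9
[[0.0, -0.0, 0.95], [0.0, -0.0, 0.95], [0.0, -0.0, 0.95], [0.0, -0.0, 0.95]]
tilt [4.e-04 1.e-04 1.e+00]
```

View pics/wrist1.png

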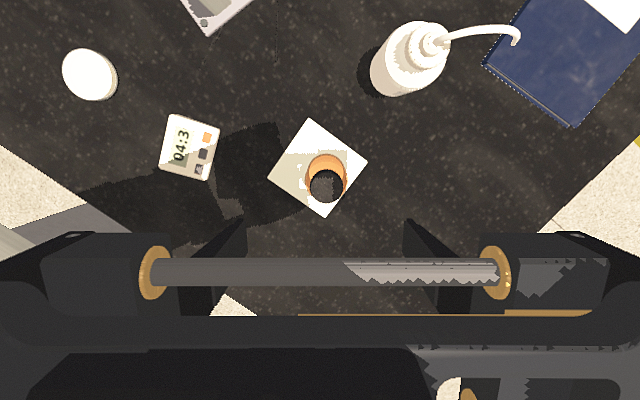

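The cap at (326,186) lies midway between the fingers, and the measured centre (529,-231) matches the TCP. I'm descending to grip.

move_arm(turn=[[0, 0, 0], [0, 0, 0], [0, 0, 0], [0, 0, 0], [0, 0, 0], [0, 0, 0], [0, 0, 0], [0, 0, 0], [0, 0, 0], [0, 0, 0], [0, 0, 0], [0, 0, 0]], dp=[[0, 0, 0.8], [0, 0, 0.8], [0, 0, 0.8], [0, 0, 0.8], [0, 0, 0.4], [0, 0, 0.2], [0, 0, 0], [0, 0, 0], [0, 0, 0], [0, 0, 0], [0, 0, 0], [0, 0, 0]], grip=[1, 1, 1, 1, 1, 1, 1, -1, -1, -1, -1, -1], newtons=20)

```text
time_s: 4.95
eef_pos: [528.8, -229.7, 50.0]
tcp_rot: [2.963, 1.044, 0.001]
force: [-0.6, 0.4, -0.0]
grip_width: 0.632
gripper_force: 0.0
```

move_arm(turn=[[0, 0, 0], [0, 0, 0]], dp=[[0, 0, 0], [0, 0, 0]], grip=[-1, -1])

```text
time_s: 5.15
eef_pos: [528.8, -229.7, 49.8]
tcp_rot: [2.963, 1.044, 0.001]
force: [0.2, -1.7, 2.0]
grip_width: 0.534
gripper_force: 20.0
```

move_arm(turn=[[0, 0, 0], [0, 0, 0], [0, 0, 0], [0, 0, 0], [0, 0, 0], [0, 0, 0], [0, 0, 0]], dp=[[0, 0, -0.2], [0, 0, -0.6], [0, 0, -0.8], [0, 0, -0.8], [0, 0, -0.8], [0, 0, -0.8], [0, 0, 0]], grip=[-1, -1, -1, -1, -1, -1, -1])

```text
time_s: 5.85
eef_pos: [529.9, -230.3, 255.4]
tcp_rot: [2.957, 1.042, 0.009]
force: [0.4, 0.3, -1.9]
grip_width: 0.537
gripper_force: 20.0
```

```bash
python3 -c "
from h import *
plan([638,76.3,250],-0.292,12)
"
```

```text
N 12 turnz -0.718 pos [ 529.9 -230.3  255.4] yaw -0.893
[[0.46, -0.29, 0.01], [0.47, -0.26, 0.01], [0.49, -0.24, 0.01], [0.5, -0.21, 0.01], [0.51, -0.19, 0.01], [0.52, -0.16, 0.01], [0.52, -0.14, 0.01], [0.53, -0.11, 0.01], [0.54, -0.08, 0.01], [0.54, -0.06, 0.01], [0.54, -0.03, 0.01], [0.54, -0.0, 0.01]]
tilt [-0.0032 -0.0079  1.    ]
```

move_arm(turn=[[0, 0, -0.72], [0, 0, -0.72], [0, 0, -0.72], [0, 0, -0.72], [0, 0, -0.72], [0, 0, -0.72], [0, 0, -0.72], [0, 0, -0.72], [0, 0, -0.72], [0, 0, -0.72], [0, 0, -0.72], [0, 0, -0.72]], dp=[[0.46, -0.29, 0], [0.47, -0.26, 0], [0.49, -0.24, 0], [0.5, -0.21, 0], [0.51, -0.19, 0], [0.52, -0.16, 0], [0.52, -0.14, 0], [0.53, -0.11, 0], [0.54, -0.08, 0], [0.54, -0.06, 0], [0.54, -0.03, 0], [0.54, 0, 0]], grip=[-1, -1, -1, -1, -1, -1, -1, -1, -1, -1, -1, -1])

```text
time_s: 7.05
eef_pos: [636.0, 78.5, 249.1]
tcp_rot: [-2.517, -1.879, 0.002]
force: [0.9, -1.3, -0.9]
grip_width: 0.535
gripper_force: 20.0
```

move_arm(turn=[[0, 0, 0], [0, 0, 0]], dp=[[0, 0, 0], [0, 0, 0]], grip=[-1, -1])

```text
time_s: 7.25
eef_pos: [635.8, 77.7, 249.0]
tcp_rot: [-2.518, -1.877, 0.002]
force: [-1.1, -0.4, -1.7]
grip_width: 0.537
gripper_force: 20.0
```

Run:
```python
from h import *
plan([638,76.3,150],-0.292)
c=cap('wrist'); P=cloud(c); im=c['img'].copy().astype(int)
s=env.sense(); print(s['eef_pos'],s['time_s'])
# blue wall tops
m=(im[...,0]>im[...,2]+50)&(P[...,2]>22)&(P[...,2]<38)
X=P[m]; print(m.sum(), cv2.minAreaRect(X[:,:2].astype(np.float32)),X.mean(0))
t=-.292; L=(X[:,:2]-[648.2,109.8])@np.array([[np.cos(t),-np.sin(t)],[np.sin(t),np.cos(t)]])
for k in (0,1): h,e=np.histogram(L[:,k],bins=np.arange(-84,84,4)); print([(int(a),int(b)) for a,b in zip(e,h) if b])
cc=cap('scene'); cv2.imwrite('pics/s2.png',cv2.resize(cc['img'][100:260,230:430],None,fx=3,fy=3)); cv2.imwrite('pics/w2.png',c['img'])
```

```text
N 3 turnz 0.011 pos [635.8  77.7 249. ] yaw -0.29
[[-0.0, 0.02, 0.66], [-0.0, 0.02, 0.66], [-0.0, 0.02, 0.66]]
tilt [5.0e-04 1.4e-03 1.0e+00]
[635.77258183  77.02441392 249.16754942] 7.3
1296 ((633.546875, 183.1016387939453), (133.34762573242188, 306.7169189453125), 15.4229736328125) [655.17044645 128.50347769  30.40666903]
[(-36, 315), (-32, 136), (-28, 23), (-24, 21), (-20, 21), (-16, 25), (-12, 21), (-8, 21), (-4, 18), (0, 25), (4, 21), (8, 21), (12, 21), (16, 27), (20, 21), (24, 21), (28, 24), (32, 187), (36, 312)]
[(-72, 4), (-68, 10), (-64, 11), (-60, 20), (-56, 24), (-52, 28), (-48, 23), (-44, 24), (-40, 24), (-36, 25), (-32, 24), (-28, 23), (-24, 26), (-20, 24), (-16, 24), (-12, 26), (-8, 32), (-4, 33), (0, 134), (4, 65), (8, 24), (12, 24), (16, 24), (20, 31), (24, 25), (28, 24), (32, 25), (36, 33), (40, 28), (44, 27), (48, 32), (52, 29), (56, 26), (60, 35), (64, 27), (68, 133), (72, 130)]
```

View pics/w2.png

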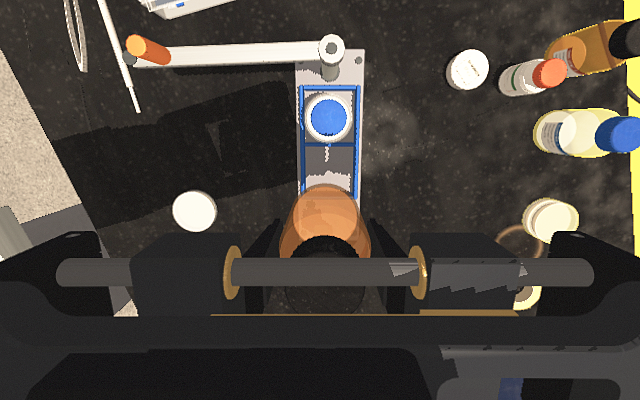

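The wrist view shows the bay lined up: the carrier axis at column 330 is in line with the held bottle. The walls measure 1–2 mm further along +y, so I'm shifting slightly and descending.

move_arm(turn=[[0, 0, 0], [0, 0, 0], [0, 0, 0], [0, 0, 0], [0, 0, 0], [0, 0, 0], [0, 0, 0], [0, 0, 0], [0, 0, 0], [0, 0, 0]], dp=[[0.01, 0.05, 0.4], [0, 0, 0.6], [0, 0, 0.6], [0, 0, 0.6], [0, 0, 0.5], [0, 0, 0.4], [0, 0, 0.4], [0, 0, 0.2], [0, 0, 0.16], [0, 0, 0]], grip=[-1, -1, -1, -1, -1, -1, -1, -1, -1, -1])

```text
time_s: 8.35
eef_pos: [638.6, 76.7, 56.2]
tcp_rot: [-2.519, -1.876, 0.001]
force: [1.0, -0.2, -1.4]
grip_width: 0.533
gripper_force: 20.0
```

move_arm(turn=[[0, 0, 0], [0, 0, 0], [0, 0, 0], [0, 0, 0]], dp=[[0, 0, 0.04], [0, 0, 0.02], [0, 0, 0], [0, 0, 0]], grip=[-1, -1, -1, -1])

```text
time_s: 8.75
eef_pos: [638.9, 77.2, 54.0]
tcp_rot: [2.519, 1.877, 0.001]
force: [0.4, -0.6, -2.0]
grip_width: 0.533
gripper_force: 20.0
```

move_arm(turn=[[0, 0, 0], [0, 0, 0], [0, 0, 0], [0, 0, 0]], dp=[[0, 0, 0.04], [0, 0, 0.04], [0, 0, 0], [0, 0, 0]], grip=[-1, -1, -1, -1])

```text
time_s: 9.15
eef_pos: [639.0, 77.2, 49.8]
tcp_rot: [2.519, 1.877, 0.001]
force: [0.3, 0.1, 0.7]
grip_width: 0.534
gripper_force: 20.0
```

move_arm(turn=[[0, 0, 0], [0, 0, 0], [0, 0, 0], [0, 0, 0], [0, 0, 0], [0, 0, 0], [0, 0, 0], [0, 0, 0], [0, 0, 0], [0, 0, 0], [0, 0, 0]], dp=[[0, 0, 0], [0, 0, 0], [0, 0, 0], [0, 0, 0], [0, 0, -0.2], [0, 0, -0.4], [0, 0, -0.8], [0, 0, -0.8], [0, 0, -0.8], [0, 0, -0.8], [0, 0, -0.2]], grip=[0.8, 0.8, 0.8, 0.8, 0.8, 0.8, 0.8, 0.8, 0.8, 0.8, 0.8])

```text
time_s: 10.25
eef_pos: [639.9, 77.2, 255.3]
tcp_rot: [2.516, 1.875, 0.01]
force: [0.8, 0.0, -0.0]
grip_width: 0.896
gripper_force: 0.0
```

Run:
```python
from h import *
c=cap('scene'); cv2.imwrite('pics/s3.png',cv2.resize(c['img'][100:260,200:400],None,fx=3.5,fy=3.5)); P=cloud(c)
for n,q in dict(amber=(639,77),clear=(658,143)).items():
    d=np.hypot(P[...,0]-q[0],P[...,1]-q[1]); X=P[(d<33)&(P[...,2]>100)&(P[...,2]<118)]; print(n,len(X),X.mean(0).round(1),X.min(0).round(1),X.max(0).round(1))
c=cap('wrist'); P=cloud(c)
for n,q in dict(amber=(639,77),clear=(658,143)).items():
    d=np.hypot(P[...,0]-q[0],P[...,1]-q[1]); X=P[(d<33)&(P[...,2]>100)&(P[...,2]<118)]; print(n,len(X),X.mean(0).round(1),X.min(0).round(1),X.max(0).round(1))
for src in ('scene','wrist'):
    P=cloud(dict(np.load(f'pics/{src}.npz'))); X=P[(np.hypot(P[...,0]-531,P[...,1]-236)<25)&(P[...,2]>150)&(P[...,2]<180)]
    print(src,len(X),X.min(0),X.max(0)) if len(X) else 0
plan([500,180,250],-.292)
```

```text
amber 160 [637.9  75.1 107. ] [622.8  60.  100.1] [654.6  95.4 111.6]
clear 190 [657.5 141.  110.7] [641.9 126.2 100.8] [678.6 162.8 116.6]
amber 785 [638.3  77.8 108.6] [620.8  59.8 100. ] [655.4  94.2 110.8]
clear 1030 [658.5 144.4 113.8] [640.5 126.3 110.5] [676.6 162.1 116. ]
scene 72 [525.63373382 227.84024814 150.01872332] [540.43858429 242.57156367 173.49475572]
wrist 605 [525.17909059 229.23400875 150.02241756] [540.47491196 244.84718761 173.62224146]
N 4 turnz 0.007 pos [639.1  77.2 251.9] yaw -0.29
[[0.29, -0.81, 0.01], [0.29, -0.81, 0.01], [0.29, -0.81, 0.01], [0.29, -0.81, 0.01]]
tilt [-0.0012 -0.0035  1.    ]
```

View pics/s3.png

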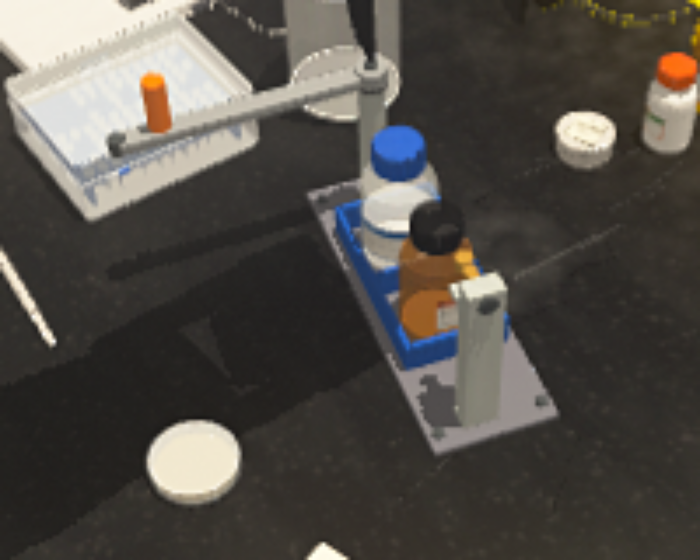

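The bottle stands upright in bay_b with its cap top at z≈108. Next is the bar: I'll straddle the knob with the fingers closing tangentially.

Run:
```python
from h import *
plan([532.8,237,250],-1.829,24)
```

```text
N 24 turnz 0.918 pos [639.1  77.2 251.9] yaw -0.29
[[0.1, -0.12, 0.0], [0.09, -0.13, 0.0], [0.09, -0.14, 0.0], [0.08, -0.14, 0.0], [0.07, -0.14, 0.0], [0.06, -0.15, 0.0], [0.05, -0.15, 0.0], [0.04, -0.16, 0.0], [0.03, -0.16, 0.0], [0.02, -0.16, 0.0], [0.01, -0.16, 0.0], [-0.0, -0.16, 0.0], [-0.01, -0.16, 0.0], [-0.02, -0.16, 0.0], [-0.03, -0.16, 0.0], [-0.04, -0.15, 0.0], [-0.05, -0.15, 0.0], [-0.06, -0.15, 0.0], [-0.07, -0.14, 0.0], [-0.08, -0.14, 0.0], [-0.09, -0.13, 0.0], [-0.1, -0.13, 0.0], [-0.11, -0.12, 0.0], [-0.11, -0.11, 0.0]]
tilt [-0.0012 -0.0035  1.    ]
```

move_arm(turn=[[0, 0, 0.92], [0, 0, 0.92], [0, 0, 0.92], [0, 0, 0.92], [0, 0, 0.92], [0, 0, 0.92], [0, 0, 0.92], [0, 0, 0.92], [0, 0, 0.92], [0, 0, 0.92], [0, 0, 0.92], [0, 0, 0.92]], dp=[[0.1, -0.12, 0], [0.09, -0.13, 0], [0.09, -0.14, 0], [0.08, -0.14, 0], [0.07, -0.14, 0], [0.06, -0.15, 0], [0.05, -0.15, 0], [0.04, -0.16, 0], [0.03, -0.16, 0], [0.02, -0.16, 0], [0.01, -0.16, 0], [0, -0.16, 0]], grip=[-0.1, -0.1, -0.1, -0.1, -0.1, -0.1, -0.1, -0.1, -0.1, -0.1, -0.1, -0.1])

```text
time_s: 11.55
eef_pos: [585.1, 157.9, 247.7]
tcp_rot: [-3.041, -0.788, 0.005]
force: [0.3, 0.6, -0.3]
grip_width: 0.45
gripper_force: 0.0
```

move_arm(turn=[[0, 0, 0.92], [0, 0, 0.92], [0, 0, 0.92], [0, 0, 0.92], [0, 0, 0.92], [0, 0, 0.92], [0, 0, 0.92], [0, 0, 0.92], [0, 0, 0.92], [0, 0, 0.92], [0, 0, 0.92], [0, 0, 0.92]], dp=[[-0.01, -0.16, 0], [-0.02, -0.16, 0], [-0.03, -0.16, 0], [-0.04, -0.15, 0], [-0.05, -0.15, 0], [-0.06, -0.15, 0], [-0.07, -0.14, 0], [-0.08, -0.14, 0], [-0.09, -0.13, 0], [-0.1, -0.13, 0], [-0.11, -0.12, 0], [-0.11, -0.11, 0]], grip=[-0.1, -0.1, -0.1, -0.1, -0.1, -0.1, -0.1, -0.1, -0.1, -0.1, -0.1, -0.1])

```text
time_s: 12.75
eef_pos: [532.4, 237.9, 247.8]
tcp_rot: [3.113, -0.412, -0.004]
force: [-0.7, 0.5, -0.3]
grip_width: 0.452
gripper_force: 0.0
```

move_arm(turn=[[0, 0, 0], [0, 0, 0]], dp=[[0, 0, 0], [0, 0, 0]], grip=[-0.1, -0.1])

```text
time_s: 12.95
eef_pos: [533.0, 237.7, 248.6]
tcp_rot: [3.115, -0.405, -0.002]
force: [-0.4, 0.0, 0.1]
grip_width: 0.45
gripper_force: 0.0
```

Run:
```python
from h import *
c=cap('wrist'); P=cloud(c); cv2.imwrite('pics/w4.png',c['img'])
X=P[(np.hypot(P[...,0]-533,P[...,1]-237)<25)&(P[...,2]>165)&(P[...,2]<180)]
print(len(X),X.min(0),X.max(0))
X=P[(np.hypot(P[...,0]-675,P[...,1]-198)<25)&(P[...,2]>131)&(P[...,2]<145)]
print('hinge',len(X),X.min(0),X.max(0),X.mean(0)) if len(X) else 0
plan([532.8,237,138],-1.829)
```

```text
262 [524.97546558 229.75720271 165.08647679] [540.00440608 244.95344917 173.11178424]
hinge 762 [651.06892384 188.61487026 131.00364442] [688.6896649  212.25061889 138.88227688] [674.60855614 200.90388228 133.89103924]
N 3 turnz -0.004 pos [533.2 237.6 248.8] yaw -1.83
[[-0.0, 0.0, 0.74], [-0.0, 0.0, 0.74], [-0.0, 0.0, 0.74]]
tilt [ 1.1e-03 -7.0e-04  1.0e+00]
```

View pics/w4.png

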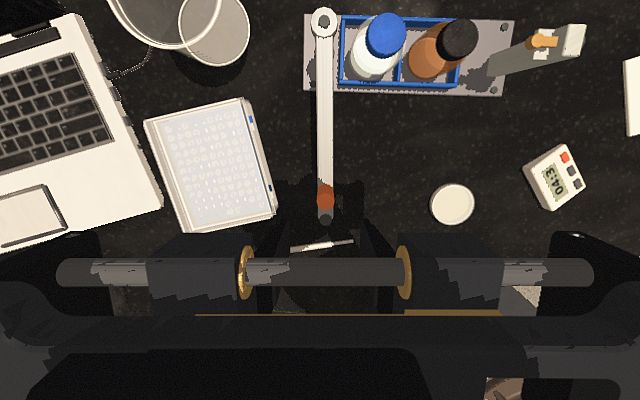

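The knob at (325,196) is centred between the fingers. I'm lowering over it and narrowing the cage.

move_arm(turn=[[0, 0, 0], [0, 0, 0], [0, 0, 0], [0, 0, 0], [0, 0, 0], [0, 0, 0], [0, 0, 0], [0, 0, 0]], dp=[[0, 0, 0.7], [0, 0, 0.7], [0, 0, 0.5], [0, 0, 0.3], [0, 0, 0], [0, 0, 0], [0, 0, 0], [0, 0, 0]], grip=[-0.1, -0.1, -0.1, -0.1, -0.1, -0.5, -0.5, -0.5], newtons=5)

```text
time_s: 13.8
eef_pos: [533.7, 237.9, 140.6]
tcp_rot: [-3.114, 0.408, -0.002]
force: [0.5, 0.1, 0.8]
grip_width: 0.276
gripper_force: 0.0
```

move_arm(turn=[[0, 0, -1], [0, 0, -1], [0, 0, -1], [0, 0, -1], [0, 0, -1], [0, 0, -1], [0, 0, -1], [0, 0, -1], [0, 0, -1], [0, 0, -1]], dp=[[0.007, 0.21, 0], [0.007, 0.21, 0], [0.007, 0.21, 0], [0.007, 0.21, 0], [0.007, 0.21, 0], [0.007, 0.21, 0], [0.007, 0.21, 0], [0.007, 0.21, 0], [0.007, 0.21, 0], [0.007, 0.21, 0]], grip=[-0.5, -0.5, -0.5, -0.5, -0.5, -0.5, -0.5, -0.5, -0.5, -0.5])

```text
time_s: 14.8
eef_pos: [542.5, 135.0, 140.4]
tcp_rot: [-3.066, -0.686, -0.002]
force: [0.2, 0.6, 0.1]
grip_width: 0.253
gripper_force: 0.2
```

Run:
```python
from h import *
s=env.sense(); d=s['eef_pos'][:2]-[677,200]; print(np.linalg.norm(d), np.degrees(np.arctan2(d[1],d[0]))%360, s['force'],s['time_s'],s['eef_pos'])
plan(s['eef_pos'],-1.829+np.radians(40))
c=cap('scene'); cv2.imwrite('pics/s5.png',cv2.resize(c['img'][60:260,200:400],None,fx=3,fy=3))
```

```text
149.39718426068438 205.79902071751692 [0.20878948 0.56029813 0.10412195] 14.8 [542.49379929 134.97999818 140.42474007]
N 1 turnz 0.007 pos [542.5 135.  140.4] yaw -1.13
[[0.0, 0.0, 0.0]]
tilt [-1.3e-03 -2.0e-04  1.0e+00]
```

View pics/s5.png

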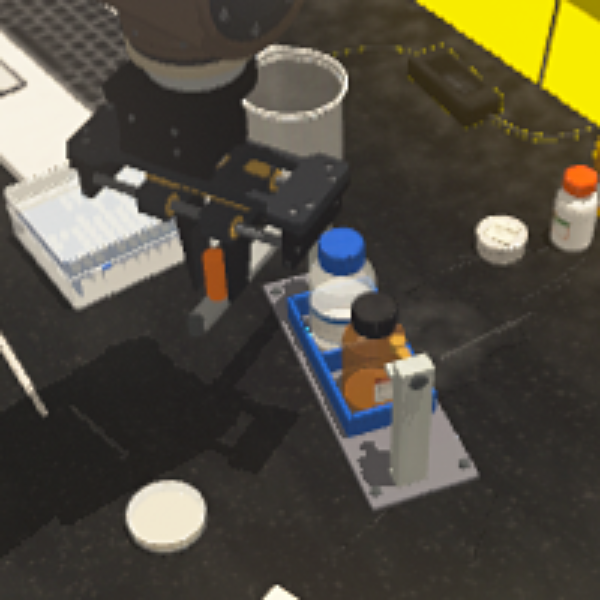

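The bar is following, with the knob at (213,272) between the fingers. I'll continue for 40° more.

move_arm(turn=[[0, 0, -1], [0, 0, -1], [0, 0, -1], [0, 0, -1], [0, 0, -1], [0, 0, -1], [0, 0, -1], [0, 0, -1], [0, 0, -1], [0, 0, -1]], dp=[[0.007, 0.21, 0], [0.007, 0.21, 0], [0.007, 0.21, 0], [0.007, 0.21, 0], [0.007, 0.21, 0], [0.007, 0.21, 0], [0.007, 0.21, 0], [0.007, 0.21, 0], [0.007, 0.21, 0], [0.007, 0.21, 0]], grip=[-0.5, -0.5, -0.5, -0.5, -0.5, -0.5, -0.5, -0.5, -0.5, -0.5])

```text
time_s: 15.85
eef_pos: [615.3, 62.5, 140.2]
tcp_rot: [2.647, 1.691, 0.001]
force: [-1.2, 0.2, -1.2]
grip_width: 0.248
gripper_force: 0.2
```

Run:
```python
from h import *
s=env.sense(); d=s['eef_pos'][:2]-[677,200]; print(np.linalg.norm(d), np.degrees(np.arctan2(d[1],d[0]))%360, s['force'],s['time_s'],s['eef_pos'])
```

```text
150.70602917673813 245.83174578341976 [-1.155526    0.19536808 -1.19789373] 15.85 [615.29830014  62.50379109 140.22425049]
```

move_arm(turn=[[0, 0, -0.5], [0, 0, -0.5], [0, 0, -0.5], [0, 0, -0.5], [0, 0, 0]], dp=[[0, 0.1, 0], [0, 0.1, 0], [0, 0.1, 0], [0, 0.1, 0], [0, 0, 0]], grip=[-0.5, -0.5, -0.5, -0.5, -0.5])

```text
time_s: 16.35
eef_pos: [632.3, 56.4, 139.9]
tcp_rot: [-2.522, -1.868, 0.002]
force: [-9.0, 7.0, 3.9]
grip_width: 0.374
gripper_force: 5.0
```

move_arm(turn=[[0, 0, 0], [0, 0, 0], [0, 0, 0]], dp=[[0, 0.06, 0], [0, 0.04, 0], [0, 0, 0]], grip=[-0.5, -0.5, -0.5])

```text
time_s: 16.65
eef_pos: [636.8, 55.0, 139.9]
tcp_rot: [-2.523, -1.866, 0.002]
force: [-8.9, 6.9, 4.0]
grip_width: 0.476
gripper_force: 5.0
```

Run:
```python
from h import *
s=env.sense(); d=s['eef_pos'][:2]-[677,200]; print(np.linalg.norm(d), np.degrees(np.arctan2(d[1],d[0]))%360, s['force'],s['time_s'],s['eef_pos'])
```

```text
150.44243358255838 254.4905277194161 [-8.91921498  6.8980155   3.99498001] 16.65 [636.77204195  55.03573815 139.91789071]
```

The 5 N grip limit let the finger yield, so the bar is stalled at the roller. I'm raising the grip force so that the finger pushes it through.

move_arm(turn=[[0, 0, 0], [0, 0, 0], [0, 0, 0], [0, 0, 0], [0, 0, 0]], dp=[[0, 0, 0], [0, 0, 0], [0, 0, 0], [0, 0, 0], [0, 0, 0]], grip=[-0.5, -0.5, -0.5, -0.5, -0.5], newtons=25)

```text
time_s: 17.15
eef_pos: [638.5, 53.6, 139.9]
tcp_rot: [2.524, 1.869, 0.001]
force: [0.5, -0.2, -0.4]
grip_width: 0.249
gripper_force: 0.0
```

Run:
```python
from h import *
s=env.sense(); d=s['eef_pos'][:2]-[677,200]; print(np.linalg.norm(d), np.degrees(np.arctan2(d[1],d[0]))%360, s['force'],s['time_s'],s['eef_pos'],s['grip_width'])
for n in ('scene','top'):
    c=cap(n)
    P=cloud(c)
    if n=='scene': cv2.imwrite('pics/s6.png',cv2.resize(c['img'][110:230,260:380],None,fx=5,fy=5,interpolation=cv2.INTER_CUBIC))
```

```text
151.41282661257898 255.2863513832402 [ 0.4890769  -0.23556004 -0.3949091 ] 17.15 [638.54290548  53.5524123  139.86953227] 0.24947876679929568
```

View pics/s6.png

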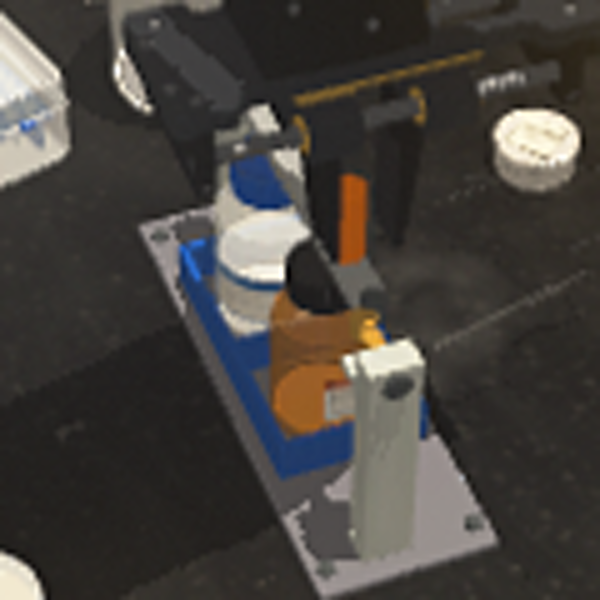

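It has snapped past: the bar tip at (375,290) is behind the roller and the force is zero. I'll press gently to confirm it is home, then back off and lift clear.

move_arm(turn=[[0, 0, 0], [0, 0, 0], [0, 0, 0], [0, 0, 0]], dp=[[0, 0.03, 0], [0, 0.03, 0], [0, 0, 0], [0, 0, 0]], grip=[-0.5, -0.5, -0.5, -0.5], newtons=10)

```text
time_s: 17.65
eef_pos: [638.8, 53.3, 139.4]
tcp_rot: [-2.521, -1.868, 0.006]
force: [-12.8, 3.6, 6.2]
grip_width: 0.251
gripper_force: 6.7
```

move_arm(turn=[[0, 0, 0], [0, 0, 0], [0, 0, 0], [0, 0, 0], [0, 0, 0], [0, 0, 0], [0, 0, 0], [0, 0, 0], [0, 0, 0], [0, 0, 0], [0, 0, 0]], dp=[[0, -0.06, 0], [0, -0.06, 0], [0, 0, 0], [0, 0, 0], [0, 0, 0], [0, 0, -0.2], [0, 0, -0.6], [0, 0, -0.8], [0, 0, -0.8], [0, 0, -0.4], [0, 0, 0]], grip=[-0.4, -0.2, -0.1, -0.1, -0.1, -0.1, -0.1, -0.1, -0.1, -0.1, -0.1])

```text
time_s: 18.75
eef_pos: [636.4, 54.4, 283.8]
tcp_rot: [2.521, 1.868, 0.008]
force: [-0.5, -0.3, 0.2]
grip_width: 0.448
gripper_force: 0.0
```

move_arm(turn=[[0, 0, 0], [0, 0, 0], [0, 0, 0], [0, 0, 0], [0, 0, 0]], dp=[[0, -0.8, 0], [0, -0.8, 0], [0, -0.8, 0], [0, -0.8, 0], [0, 0, 0]], grip=[0, 0, 0, 0, 0])

```text
time_s: 19.25
eef_pos: [478.4, 102.0, 279.6]
tcp_rot: [-2.522, -1.871, 0.002]
force: [0.7, -0.7, -0.0]
grip_width: 0.501
gripper_force: 0.0
```

Run:
```python
from h import *
print(env.sense()['time_s'],env.sense()['eef_pos'])
c=cap('scene'); t=cap('top'); b=cv2.resize(c['img'][110:230,260:380],(400,400),interpolation=cv2.INTER_CUBIC); a=cv2.resize(t['img'][130:250,200:320],(400,400),interpolation=cv2.INTER_CUBIC)
cv2.imwrite('pics/s7.png',np.hstack([b,a]))
for q in (c,t):
    P=cloud(q); X=P[(np.hypot(P[...,0]-634,P[...,1]-56)<25)&(P[...,2]>150)&(P[...,2]<180)]
    if len(X): print(len(X),X.min(0),X.max(0))
    for n,w in dict(amber=(639,77),clear=(658,143)).items():
        X=P[(np.hypot(P[...,0]-w[0],P[...,1]-w[1])<33)&(P[...,2]>95)&(P[...,2]<117)]; print(n,len(X),X.mean(0).round(0))
```

```text
19.25 [478.39236074 101.96830981 279.55488812]
77 [627.59336462  48.11900431 150.62659778] [642.60601716  63.08098575 173.03165366]
amber 110 [631.  75. 105.]
clear 116 [650. 142. 109.]
41 [626.41789495  48.52420253 150.60070261] [641.10429498  62.7305638  172.9056375 ]
amber 64 [631.  79. 106.]
clear 85 [653. 145. 111.]
```

View pics/s7.png

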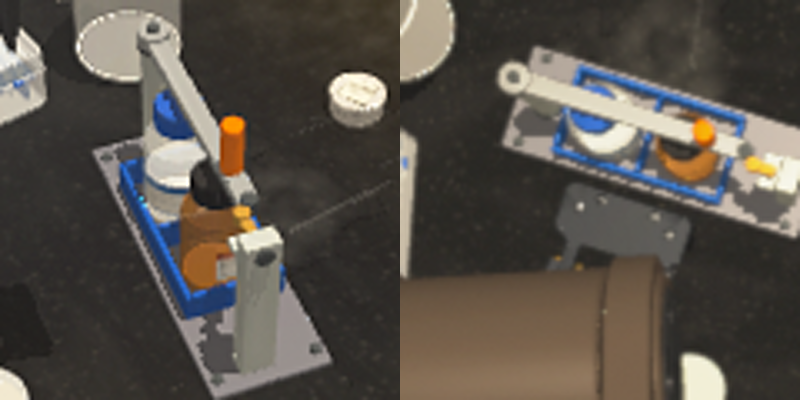

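The bar lies over both bottles with its tip behind the roller, and the knob is at 253.6°, against 253.3° expected for home. Both bottles are standing upright.

```bash
python3 -c "
from bench import env
print(env.finish_job())"
```

```text
the job is handed in; nothing more can be done
None
```

The job is handed in at about 19 s: the brown bottle stands upright in the free bay (bay_b) and is released, the keeper bar has snapped past its catch and is home, the clear bottle is still in bay_a, and the gripper never went near the timer, wash bottle or petri dish.

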